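# Jack up the sagging trophy stand at the signing table and hold it level

## Robot

A 6-joint arm with a two-finger parallel gripper is mounted at the origin on the work surface. World frame = base frame: x ahead of the robot, y to its left, z up, the work surface at z = 0. Lengths are in m, angles in rad, forces in N, time in s.
With the tool pointing down it reaches from about 0.3 to 0.775 m from the base axis. Payload 14.6 kg.
Tool frame: the origin (TCP) lies at the centre of the arm's flange, where the gripper is bolted on; the fingertips stand 199 mm ahead of it and the grasp point (between the pads) lies ctrl.tcp_to_grasp ahead of it (ctrl.tcp_to_grasp is the distance from the TCP to the grasp point, in m); z points along the fingers, y is the line along which they close (so a half turn about z gives the same grasp; the last joint's range is limited). The gripper opens to 94 mm and grips with 3 to 60 N. Pads are 16 mm wide; open, the fingers measure 119 mm over their backs; the gripper's body (75 mm by 177 mm) begins 78 mm behind the grasp point.
Start: joints at [-1.321, 0.3, 1.521, -0, 1.321, -0.067], TCP at [0.171, -0.523, 0.405] pointing down, gripper open.
Joint ranges: [-3.03, 3.03], [-0.79, 2.21], [0.23, 2.52], [-1.04, 4.18], [0, 3.07], [-2.55, 2.55]. Speed limits (rad/s): [2.22, 2.22, 2.57, 3.14, 3.14, 3.14].

## Interface

Orientations are given as [roll, pitch, yaw] about the fixed x, y, z axes, in that order (R = Rz(yaw) Ry(pitch) Rx(roll)).
In Python, from station import ctrl gives the robot as it stands. The module is installed in compiled form; this text tells all that it offers.
- The arm moves only by the shell command python3 -m jog 'ROWS' [OPENING] [FORCE]. ROWS is JSON, a list of rows, each a list of 6 numbers: the shift along the tool's x, y, z in cm, then the turn, a rotation vector about the tool's x, y, z in rad. In form: [[tx, ty, tz, ax, ay, az], ...]. A call has 1 to 8 rows; each row is the pose to reach, as a shift and turn from the pose commanded when the call began, along the tool's axes at that moment; what a row does not reach only later rows make up. A row lasts 1/10 s, in which the tool goes at most 50 mm and 8.59 degrees, less where a joint would pass 70% of its speed; a pose out of reach is approached as far as the arm can. A call with a gripper value outside its range is refused whole. OPENING is the opening in per cent of the stroke, from 0 (shut) to 100 (fully open), set as the call begins (- or left out, the last holds). The fingers move at their own pace and stop on an object; FORCE is the grip in N (left out, the last holds). Time passes only in rows, so rows that repeat a pose let the fingers close. It gives the time, the measured TCP pose, the force, the opening and the grip force at its end, in the units of the state.
- ctrl.get_obs(): the state, without advancing time (a new reading comes with each control period).
- ctrl.camera(name): name is "side" or "top"; returns a dict with "img" (420x560x3 uint8, blue, green, red), "intrinsics" (3x3 intrinsics, pixels), "k1" (the pictures are not rectified: a ray, as slopes to the right and down, at radius r is drawn at 1 + k1 r^2 times it, then the intrinsics apply), "R" (3x3) and "t" (3): a world point X has camera coordinates R X + t. Camera axes: x right, y down, z forward; pixel columns grow to the right and rows downward; lengths in m; the calibration is good to about 2 mm. A picture is of the moment at which its call begins. There is no depth.
- ctrl.hand_in(): hands the job in; it is judged then, once.
The state is a dict: "time_s": time; "qpos": joint angles; "joint_vel": joint speeds; "tau": joint torques, N m; "ee_pos": TCP position; "eef_rot": TCP orientation; "force": force on the tool from outside, world axes, zero at the start; "moment": the same for the moment, N m; "grip_width": finger opening in m; "grip_force": force on a finger pad.
Only numpy, scipy, OpenCV 4.12 (cv2) and the standard library are available. Lean on these libraries where they do the work, as an engineer would, in place of code of your own. Each camera call takes 0.05 s, during which the arm holds its last target. There are 200 camera calls.

## Task

The front of the trophy stand has sagged: set the little lever jack with its saddle centred under the stand's lift pad (the tab with the raised round boss) and let go of it. Then pump the handle: one full stroke down, which lifts the platform level, all the way back up, and fully down again, and finish while holding the handle down, so that only the jack keeps the platform level. Do not push or lift the stand with the arm, do not tip the jack over, and leave the ball box, pen cup and card stack where they are.

Things in the scene. Friction and masses are not known exactly. Their poses are not given: they have to be found in the camera images.
- jack: Loose lever jack, 0.8 kg. Origin on its underside, below the grip block; z up, +x to the saddle, -x to the pump handle. Base plate 72 mm wide, 10 thick, x -120 to +110 mm. Aluminium grip block over the origin, 44 (x) x 36 (y) mm, top 85 mm up: carry by it, fingers closing along y. Saddle at x = +85 mm. Handle hinge at x = -22 mm, 50 mm up. In use: flat, handle pointing away from the stand.
- saddle_top (a point): Centre of the top face of the jack's saddle, a steel disc 40 mm across, at x = +85 mm of the jack, 78 mm above the table with the handle up. Rises straight up 54.5 mm per rad of handle, 30 mm in all.
- handle_top (a point): Centre of the top of the round black rubber press pad (42 mm across) at the end of the handle, 125 mm from its hinge; moves with it. Handle up: 110 mm above the table, 140 mm from the grip block's centre; at full stroke 44 mm and 145 mm. Press it from above, e.g. with shut fingers; takes about 3 to 8 N under load.
- handle (a joint): Pump handle angle: 0 = fully up (rest), 0.55 rad = fully down on its stop. A spring and the load bring it back up when it is let go; it does not latch, so the load sinks with it.
- stand: Fixed trophy stand. Origin at table height, z up; its front, with the lift pad, faces its -x. Wooden platform 260 (x) x 340 (y) x 24 mm, hinged along the rear at x = +130 mm, 120 mm up; front edge at x = -130 mm. Brass cup on top, to 290 mm up. Foot plate 12 mm thick starts at x = -105 mm, so the table under the pad is free. Two small plain square tabs near the front corners are not lift points.
- lift_point (a point): Centre of the flat underside of the lift pad where the saddle must be centred, 160 mm in front (-x) of the stand's origin; the raised round boss (26 mm across) on the pad's top is directly above it, 15 mm higher. It is about 87 mm above the table when sagged and 110 mm when level.
- lift_pad: The lift pad: steel tab 55 mm (x) x 46 mm (y) x 10 mm sticking out of the platform's front edge, clamped anywhere within 45 mm either side of the middle of that edge; moves up and down with the platform. Axes as the platform's (those of the stand when level); origin at the foot of the boss, 10 mm above the lift point.
- platform (a joint): Platform tilt: 0 = level, -0.08 rad = sagged on its stops (start). A full stroke of the jack under the lift pad brings it to about -0.01 rad.
- ball_box: Bystander: clear box with coloured balls, 70 x 70 x 90 mm, origin under its centre, loose.
- pen_cup: Bystander: black pen cup with pens, 72 mm across, 140 mm high with the pens, origin under its centre, loose.
- card_stack: Bystander: stack of picture cards 66 x 92 x 25 mm, origin under its centre, loose.

How it is judged:
On the way, in this order (a step that is already met when the one before it is completed fails the run):
1. the jack stands flat on the table, let go, handle up, its saddle centred within 13 mm under the lift point (horizontal distance between saddle_top and lift_point below 0.013 m and angle between jack's own z axis and vertical below 0.06 rad and height (world z) of jack below 0.004 m and linear speed of jack below 0.01 m/s and value of joint handle below 0.1 rad and contact force between each of the fingers, the arm and jack below 0.3 N), for 0.2 s.
2. first stroke: handle fully down (over 0.48 rad) and the platform lifted level (within 0.025 rad) by the saddle (value of joint handle above 0.48 rad and value of joint platform above -0.025 rad and contact force between jack and lift_pad above 1.5 N), for 0.1 s.
3. handle back up (under 0.1 rad) and the platform down on its stops (value of joint handle below 0.1 rad and value of joint platform below -0.065 rad), for 0.1 s.
At the end, for the whole second after the job is handed in: Robot still pressing the handle fully down (over 0.48 rad, over 0.8 N); jack upright, saddle within 16 mm of the lift point horizontally and carrying the pad with over 1.5 N; platform level within 0.025 rad; robot not touching the stand (all of step 2 and value of joint platform below 0.025 rad and horizontal distance between saddle_top and lift_point below 0.016 m and angle between jack's own z axis and vertical below 0.06 rad and contact force between any of the fingers, the arm and jack above 0.8 N and contact force between each of the fingers, the arm and stand below 0.3 N); the arm keeps its last pose, push and grip.
It fails at once if the robot pushes or lifts the stand itself (over 3 N) (contact force between any of the fingers, the arm and stand above 3 N).
It fails at once if the jack is tipped over (more than 0.5 rad) (angle between jack's own z axis and vertical above 0.5 rad).
It fails at once if a bystander is moved more than 20 mm (distance of any of ball_box, pen_cup, card_stack from where it was at the start of the episode above 0.02 m).
It also fails if it takes over 51 s, if anything falls off the work surface, if the arm or the gripper's body presses on something with over 40 N, if the wrist force passes 120 N, or if a joint passes its speed limit or range.

## Working session

There is one attempt and no reset: what is moved stays moved. The work goes in short steps, Python scripts to look and compute and a shell command to move; the robot and the scene stay as the last step left them, time stands still between calls to the robot, and variables do not carry over. Pictures are saved under pics/ and viewed, at most 10 in all, crops included, and the job is handed in when it is done.

```bash
mkdir -p pics
cat > h.py <<'E'
import numpy as np, cv2
from station import ctrl
def ray(c,u,v):
    K=c["intrinsics"];x=(u-K[0][2])/K[0][0];y=(v-K[1][2])/K[1][1]
    rd=np.hypot(x,y);r=rd
    for _ in range(20): r=rd/(1+c["k1"]*r*r)
    s=r/rd if rd>0 else 1
    R=np.array(c["R"]);t=np.array(c["t"])
    return -R.T@t, R.T@np.array([x*s,y*s,1])
def onz(c,u,v,z):
    o,d=ray(c,u,v);return o+d*(z-o[2])/d[2]
def proj(c,X):
    p=np.array(c["R"])@np.array(X)+np.array(c["t"]);x,y=p[:2]/p[2];f=1+c["k1"]*(x*x+y*y)
    K=c["intrinsics"];return np.array([K[0][0]*x*f+K[0][2],K[1][1]*y*f+K[1][2]])
def two(c1,p1,c2,p2):
    o1,d1=ray(c1,*p1);o2,d2=ray(c2,*p2)
    s=np.linalg.lstsq(np.c_[d1,-d2],o2-o1,rcond=None)[0]
    a=o1+d1*s[0];b=o2+d2*s[1];return (a+b)/2,np.linalg.norm(a-b)
E
python3 - <<'E'
from h import *
import pickle
cs={n:ctrl.camera(n) for n in("top","side")}
pickle.dump(cs,open("c0.pkl","wb"))
for n,c in cs.items():
    cv2.imwrite(f"pics/{n}0.png",cv2.resize(c["img"],(784,588),interpolation=cv2.INTER_CUBIC));print(n,-np.array(c["R"]).T@c["t"],c["R"])
print(ctrl.tcp_to_grasp,ctrl.get_obs())
E
```

```text
top [0.32009718 0.04312055 1.49731368] [[-0.02970629 -0.9995561   0.0022669 ]
 [-0.97767032  0.02858369 -0.20819156]
 [ 0.20803435 -0.00840088 -0.97808544]]
side [ 0.44331724 -1.29021512  1.08545231] [[ 0.99021083 -0.13956771  0.00183481]
 [-0.07982213 -0.57701117 -0.81282627]
 [ 0.11450301  0.80472291 -0.5825033 ]]
0.1804 {'time_s': 0.1, 'qpos': array([-1.32061192e+00,  3.00425254e-01,  1.52154841e+00, -2.69101237e-05,
        1.32069334e+00, -6.66104109e-02]), 'joint_vel': array([-0.00053396, -0.00071584, -0.00124682, -0.00071518, -0.00097993,
       -0.00087263]), 'tau': array([ 1.48044295e-03, -5.32641792e+01, -3.53283906e+01,  7.08934455e-02,
        2.34650873e-02, -7.83765245e-05]), 'ee_pos': array([ 0.17131906, -0.5226021 ,  0.40412518]), 'eef_rot': array([-3.14051896e+00, -4.55016326e-05,  3.16801470e-01]), 'force': array([0.12921291, 0.45120694, 0.53032002]), 'moment': array([0.02041882, 0.01038579, 0.06463657]), 'grip_force': 0.0, 'grip_width': 0.09411405767166724}
```

View pics/top0.png

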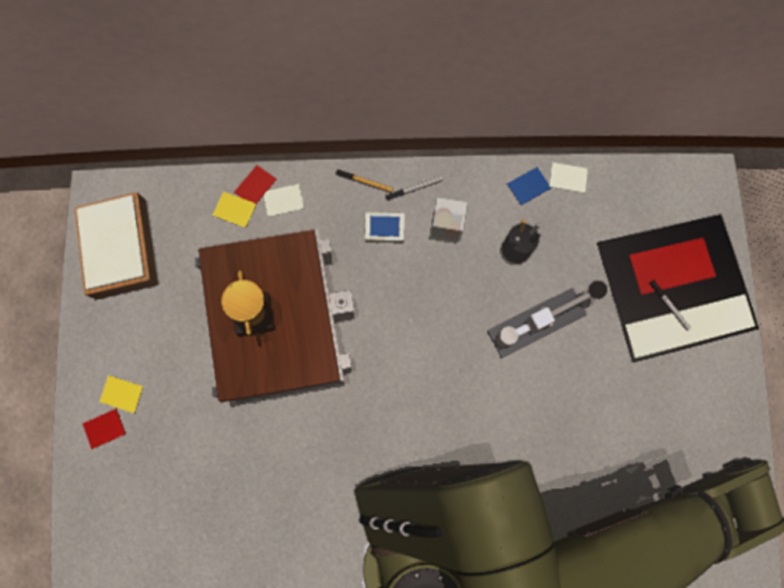

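View pics/side0.png

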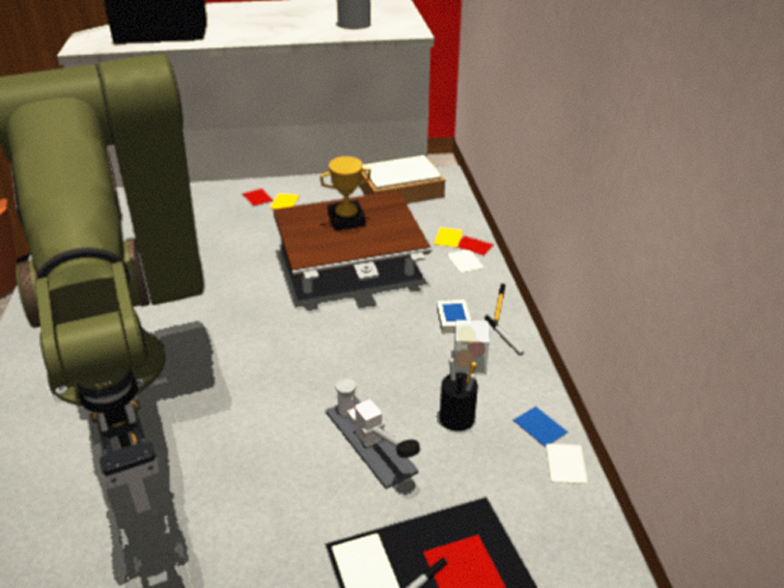

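The top view shows the stand at left with its front facing right; the boss is at (341,302) and the jack's block at (543,318), saddle at (508,336) and rubber pad at (597,290). The side view shows the boss at (367,270), block at (369,412), saddle at (346,385) and pad at (408,448). Both views are scaled 1.4x. Next I'll refine these with crops.

Run:
```python
from h import *
import pickle
cs=pickle.load(open("c0.pkl","rb"))
T,S=cs["top"],cs["side"]
f=lambda a,b:(a/1.4,b/1.4)
for n,a,b in(("boss",(341,302),(367,270)),("block",(543,318),(369,410)),("saddle",(508,335),(346,385)),("pad",(597,289),(408,447))):
    print(n,two(T,f(*a),S,f(*b)))
for n,a in(("box",(448,226)),("cup",(517,250)),("cards",(385,228))): print(n,onz(T,*f(*a),0.03))
def crop(c,x,y,w,h): return cv2.resize(c["img"][y:y+h,x:x+w],None,fx=5,fy=5,interpolation=cv2.INTER_CUBIC)
a=crop(T,345,195,80,60);b=crop(T,210,160,80,60) if 0 else crop(T,205,165,80,60)
c=crop(S,230,265,80,60);d=crop(S,190,170,80,60)
cv2.imwrite("pics/crops.png",np.vstack([np.hstack([a,b]),np.hstack([c,d])]))
```

```text
boss (array([0.58651549, 0.15484793, 0.09324619]), np.float64(0.0022900874231179713))
block (array([ 0.53984047, -0.28912236,  0.08071331]), np.float64(0.0027062104353241102))
saddle (array([ 0.50446365, -0.20961975,  0.07552111]), np.float64(0.0009629438197186874))
pad (array([ 0.59571738, -0.410057  ,  0.10330238]), np.float64(6.473946642261283e-05))
box [ 0.77122188 -0.09303138  0.03      ]
cup [ 0.70861679 -0.25183911  0.03      ]
cards [0.77049692 0.05478303 0.03      ]
```

View pics/crops.png

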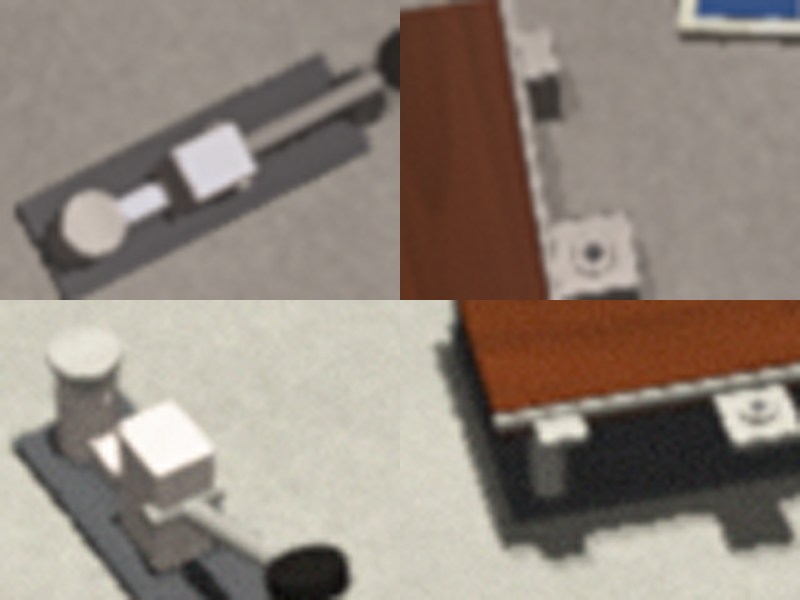

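Run:
```python
from h import *
import pickle
cs=pickle.load(open("c0.pkl","rb"))
T,S=cs["top"],cs["side"]
for n,a,b,z in(("boss",(243.4,215.4),(261.6,191.6),.102),("block",(388,226.6),(263.2,293),.085),("saddle",(363.4,239.6),(247,275.4),.078)):
    print(n,two(T,a,S,b),onz(T,*a,z),onz(S,*b,z))
hsv=cv2.cvtColor(T["img"],cv2.COLOR_BGR2HSV)
m=((hsv[...,0]<14)&(hsv[...,1]>100)&(hsv[...,2]>40)).astype(np.uint8)
m[:, 250:]=0;m[:,:140]=0;m[:160]=0;m[290:]=0
cnt=max(cv2.findContours(m,0,2)[0],key=cv2.contourArea)
# front edge: rightmost wood pixel per row
pts=[]
for v in range(175,268,3):
    if 208<v<224: continue
    u=np.nonzero(m[v])[0].max()+.5; pts.append(onz(T,u,v,.111)[:2])
vx,vy,x0,y0=cv2.fitLine(np.float32(pts),cv2.DIST_HUBER,0,.001,.001).ravel()
print("front edge dir",vx,vy,"pt",x0,y0,"ends",pts[0],pts[-1])
e=np.array([vx,vy])*np.sign(vx); print("outward(-x) normal",e[1],-e[0],"stand yaw",np.arctan2(e[0],-e[1]))
hs=[onz(T,345+a/5,195+b/5,.01) for a,b in((17,210),(325,55),(372,150),(65,298))]
print(np.round(hs,4)); d=(hs[0]+hs[3]-hs[1]-hs[2]);print("jack yaw",np.arctan2(d[1],d[0]), "plate ctr",np.mean(hs,0))
```

```text
boss (array([0.58565002, 0.15490064, 0.09853271]), np.float64(0.0006054739004600864)) [0.58468456 0.15460935 0.102     ] [0.5854543  0.14991659 0.102     ]
block (array([ 0.54011825, -0.28962589,  0.08107988]), np.float64(3.78214096155694e-05)) [ 0.53949018 -0.28870512  0.085     ] [ 0.53975932 -0.29352769  0.085     ]
saddle (array([ 0.50368152, -0.21123131,  0.07555283]), np.float64(0.0014635713888733108)) [ 0.5026301  -0.21081766  0.078     ] [ 0.5042643  -0.21371444  0.078     ]
front edge dir 0.9877325 0.15615523 pt 0.59161216 0.18873945 ends [0.71126995 0.20776986] [0.43364735 0.16453546]
outward(-x) normal 0.15615523 -0.9877325 stand yaw 1.7275933
[[ 0.5214 -0.1748  0.01  ]
 [ 0.6172 -0.385   0.01  ]
 [ 0.553  -0.4111  0.01  ]
 [ 0.4636 -0.2026  0.01  ]]
jack yaw 1.9872648969705655 plate ctr [ 0.53880247 -0.29338804  0.01      ]
```

```bash
cat > go.py <<'E'
import sys
from h import *
from scipy.spatial.transform import Rotation as Ro
x,y,z,yaw=map(float,sys.argv[1:5]) # desired TCP
o=ctrl.get_obs();R=Ro.from_euler('xyz',o["eef_rot"]);G=Ro.from_euler('xyz',[np.pi,0,yaw])
print("row",np.round(R.inv().apply(np.array([x,y,z])-o["ee_pos"])*100,2),np.round((R.inv()*G).as_rotvec(),3))
E
python3 go.py .5395 -.2905 .36 2.0
```

```text
row [ 42.22 -10.58   4.43] [-1.000e-03 -1.000e-03 -1.683e+00]
```

```bash
r='[42.22,-10.58,4.43,-0.001,-0.001,-1.683]'; python3 -m jog '[[42.2,-10.6,4.4,0,0,-1.683],[42.2,-10.6,4.4,0,0,-1.683],[42.2,-10.6,4.4,0,0,-1.683],[42.2,-10.6,4.4,0,0,-1.683],[42.2,-10.6,4.4,0,0,-1.683],[42.2,-10.6,4.4,0,0,-1.683],[42.2,-10.6,4.4,0,0,-1.683],[42.2,-10.6,4.4,0,0,-1.683]]' 100; python3 go.py .5395 -.2905 .36 2.0
```

```text
time_s: 0.9
ee_pos: [0.5094, -0.3088, 0.364]
eef_rot: [-3.141, -0.0, 1.523]
force: [-0.3, -1.1, 0.1]
grip_width: 0.0941
grip_force: 0.0
row [1.97 2.92 0.4 ] [-0.    -0.    -0.477]
```

```bash
python3 -m jog '[[2,2.9,0.4,0,0,-0.477],[2,2.9,0.4,0,0,-0.477],[2,2.9,0.4,0,0,-0.477],[2,2.9,0.4,0,0,-0.477],[2,2.9,0.4,0,0,-0.477],[2,2.9,0.4,0,0,-0.477]]'; python3 go.py .5395 -.2905 .248 2.0
python3 - <<'E'
from h import *
for n in("top","side"):
    c=ctrl.camera(n); p=proj(c,[.54,-.29,.085]).astype(int)
    cv2.imwrite(f"pics/{n}1.png",cv2.resize(c["img"][max(p[1]-70,0):p[1]+70,p[0]-65:p[0]+65],(520,560)))
a=np.hstack([cv2.resize(cv2.imread(f"pics/{n}1.png"),(400,430)) for n in("top","side")]);cv2.imwrite("pics/above.png",a)
E
```

```text
time_s: 1.5
ee_pos: [0.5378, -0.292, 0.3604]
eef_rot: [-3.142, -0.0, 1.99]
force: [0.1, -0.3, -0.5]
grip_width: 0.0943
grip_force: 0.0
row [ 0.07  0.22 11.24] [-0.   -0.   -0.01]
```

View pics/above.png

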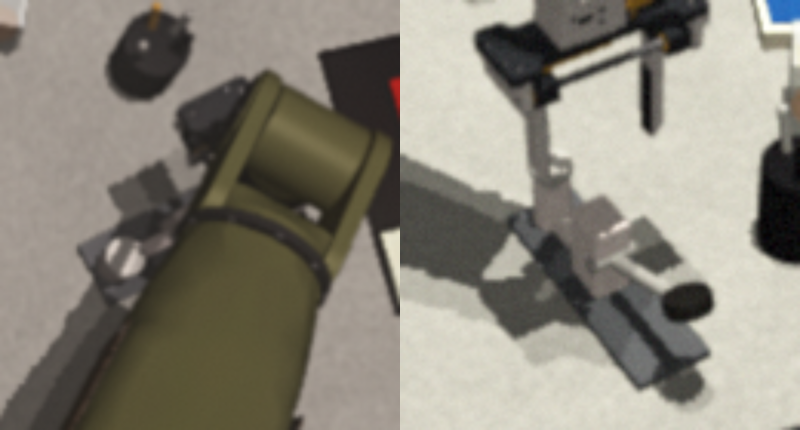

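The open gripper is above the block and aligned with it, and the pen cup is clear. Next I descend and grip.

```bash
python3 -m jog '[[0.1,0.2,4,0,0,-0.01],[0.1,0.2,8,0,0,-0.01],[0.1,0.2,10,0,0,-0.01],[0.1,0.2,11.2,0,0,-0.01],[0.1,0.2,11.2,0,0,-0.01],[0.1,0.2,11.2,0,0,-0.01]]' && python3 -m jog '[[0,0,0,0,0,0],[0,0,0,0,0,0],[0,0,0,0,0,0],[0,0,0,0,0,0],[0,0,0,0,0,0],[0,0,0,0,0,0],[0,0,0,0,0,0],[0,0,0,0,0,0]]' 30 40
```

```text
time_s: 2.2
ee_pos: [0.5396, -0.2903, 0.2496]
eef_rot: [3.141, 0.001, 2.003]
force: [-0.2, -0.7, 1.1]
grip_width: 0.0938
grip_force: 0.0
time_s: 3.0
ee_pos: [0.5394, -0.2901, 0.2484]
eef_rot: [3.141, 0.0, 2.004]
force: [1.7, -0.2, -0.2]
grip_width: 0.0358
grip_force: 40.0
```

```bash
python3 -m jog '[[0,0,-1,0,0,0],[0,0,-2,0,0,0],[0,0,-3,0,0,0],[0,0,-3,0,0,0],[0,0,-3,0,0,0]]'; python3 go.py .548 -.04 .278 1.7276;python3 - <<'E'
from h import *
for n in("top","side"):
    c=ctrl.camera(n); p=proj(c,[.54,-.29,.085]).astype(int)
    cv2.imwrite(f"pics/{n}1.png",cv2.resize(c["img"][max(p[1]-70,0):p[1]+70,p[0]-65:p[0]+65],(400,430)))
cv2.imwrite("pics/lift.png",cv2.imread("pics/side1.png"))
E
```

```text
time_s: 3.5
ee_pos: [0.5393, -0.2901, 0.2786]
eef_rot: [3.141, 0.0, 2.004]
force: [-0.8, -0.2, -7.6]
grip_width: 0.036
grip_force: 40.0
row [22.34 11.28  0.05] [0.    0.    0.276]
```

View pics/lift.png

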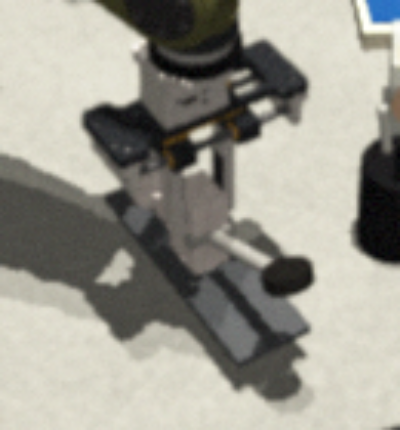

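The jack is held level and clear of the table. Next I carry it over in front of the stand.

```bash
python3 -m jog '[[3,1.5,0,0,0,0.04],[6,3,0,0,0,0.08],[9,4.5,0,0,0,0.12],[12,6,0,0,0,0.16],[15,7.5,0,0,0,0.2],[18,9,0,0,0,0.24],[20.5,10.3,0,0,0,0.265],[22.3,11.3,0,0,0,0.276]]'; python3 go.py .612 -.02 .278 1.7276
```

```text
time_s: 4.4
ee_pos: [0.5482, -0.0385, 0.2781]
eef_rot: [-3.141, -0.0, 1.728]
force: [0.2, -0.3, -8.2]
grip_width: 0.0357
grip_force: 40.0
row [0.83 6.59 0.  ] [-0.001 -0.     0.   ]
```

```bash
python3 -m jog '[[0.4,3,0,0,0,0],[0.8,5.5,0.6,0,0,0],[0.8,6.6,1.4,0,0,0],[0.8,6.6,2,0,0,0],[0.8,6.6,2.4,0,0,0],[0.8,6.6,2.4,0,0,0],[0.8,6.6,2.4,0,0,0]]'
python3 - <<'E'
from h import *
import pickle
cs={n:ctrl.camera(n) for n in("top","side")}
pickle.dump(cs,open("c1.pkl","wb"))
o=ctrl.get_obs();print(o["ee_pos"],o["eef_rot"],o["force"])
ims=[]
for n in("top","side"):
    c=cs[n];p=proj(c,[.59,.1,.085]).astype(int);print(n,p-[40,40])
    ims.append(cv2.resize(c["img"][p[1]-40:p[1]+40,p[0]-40:p[0]+40],(400,400),interpolation=cv2.INTER_CUBIC))
cv2.imwrite("pics/pre.png",np.hstack(ims))
E
```

```text
time_s: 5.1
ee_pos: [0.612, -0.0223, 0.2547]
eef_rot: [3.142, 0.0, 1.727]
force: [0.2, -0.8, -7.4]
grip_width: 0.0359
grip_force: 40.0
[ 0.61212771 -0.02223898  0.25498821] [3.14087752e+00 1.90556191e-04 1.72753742e+00] [ 0.24960381 -0.90147266 -8.67452572]
top [221 174]
side [224 164]
```

View pics/pre.png

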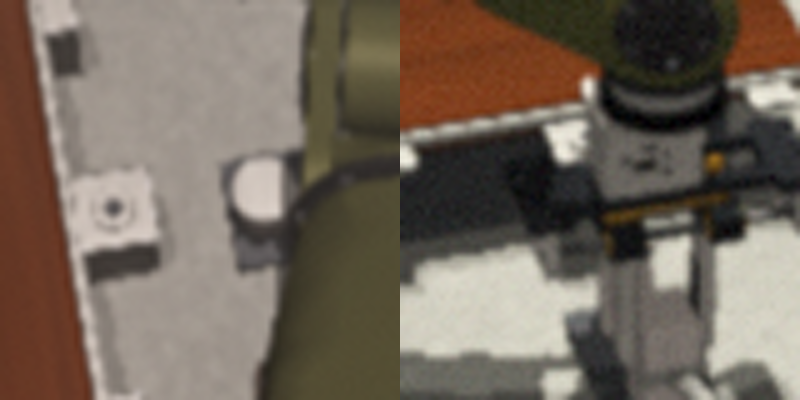

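The top view shows the boss at (114,207) and the saddle centred near (262,188), its right part hidden by the arm. In the side view the gripper hides the saddle.

Run:
```python
from h import *
import pickle
c=pickle.load(open("c1.pkl","rb"))["top"]
s=onz(c,221+262/5,174+188/5,.085);b=onz(c,221+114/5,174+207/5,.102)
print(s,b,b-s)
y=1.7276;d=np.array([np.cos(y),np.sin(y)]);n=np.array([-d[1],d[0]])
print("along",(b-s)[:2]@d,"left",(b-s)[:2]@n)
```

```text
[0.59714728 0.06329625 0.085     ] [0.5846496  0.15339064 0.102     ] [-0.01249768  0.09009438  0.017     ]
along 0.0909407182387206 left -0.0017249595392347817
```

```bash
python3 -m jog '[[0,0.1,0.4,0,0,0],[1.5,0.1,0.4,0,0,0],[3,0.1,0.4,0,0,0],[4.5,0.1,0.4,0,0,0],[6,0.1,0.4,0,0,0],[7.5,0.1,0.4,0,0,0],[8.7,0.1,0.4,0,0,0],[9.2,0.1,0.4,0,0,0]]';python3 -m jog '[[0,0,0,0,0,0],[0,0,0.1,0,0,0],[0,0,0.2,0,0,0],[0,0,0.25,0,0,0],[0,0,0.25,0,0,0]]'
```

```text
time_s: 6.0
ee_pos: [0.5986, 0.0705, 0.2504]
eef_rot: [-3.142, -0.0, 1.729]
force: [0.6, -0.1, -8.1]
grip_width: 0.0359
grip_force: 40.0
time_s: 6.5
ee_pos: [0.5991, 0.0684, 0.2485]
eef_rot: [3.141, 0.0, 1.727]
force: [-1.6, -4.9, 0.4]
grip_width: 0.0358
grip_force: 40.0
```

```bash
python3 -m jog '[[0,0,0,0,0,0],[0,0,0,0,0,0],[0,0,0,0,0,0],[0,0,0,0,0,0]]' 70;python3 -m jog '[[0,0,-3,0,0,0],[0,0,-6,0,0,0],[-4,0,-9,0,0,0],[-9,0,-11,0,0,0],[-14,0,-11,0,0,0],[-19,0,-11,0,0,0],[-23,0,-11,0,0,0],[-23,0,-11,0,0,0]]'
python3 - <<'E'
from h import *
import pickle
cs={n:ctrl.camera(n) for n in("top","side")}
pickle.dump(cs,open("c2.pkl","wb"))
ims=[]
for n in("top","side"):
    c=cs[n];p=proj(c,[.60,.08,.085]).astype(int);print(n,p-[40,50])
    ims.append(cv2.resize(c["img"][p[1]-50:p[1]+50,p[0]-40:p[0]+40],(400,500),interpolation=cv2.INTER_CUBIC))
cv2.imwrite("pics/placed.png",np.hstack(ims))
E
```

```text
time_s: 6.9
ee_pos: [0.5989, 0.0691, 0.248]
eef_rot: [3.141, -0.0, 1.728]
force: [-1.0, 1.4, 0.5]
grip_width: 0.0634
grip_force: 0.0
time_s: 7.7
ee_pos: [0.6347, -0.163, 0.3574]
eef_rot: [-3.141, 0.001, 1.723]
force: [-0.1, 0.5, -0.6]
grip_width: 0.0659
grip_force: 0.0
top [227 160]
side [228 157]
```

View pics/placed.png

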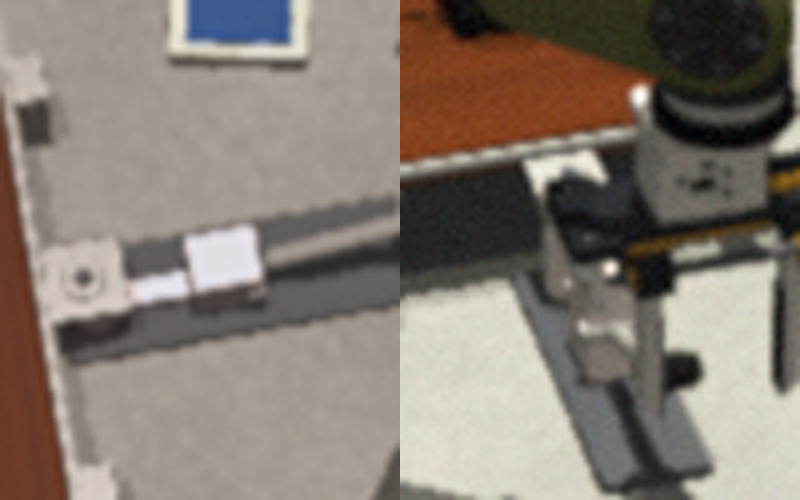

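The jack stands flat with its saddle under the pad. In the top crop, the boss is at (84,277) and the centre of the block's top is at (224,258).

```bash
python3 - <<'E'
from h import *
import pickle
c=pickle.load(open("c2.pkl","rb"))["top"]
P=lambda a,b,z:onz(c,227+a/5,160+b/5,z)
k=P(224,258,.085);b=P(84,277,.102);print(k,b)
y=1.7276;d=np.array([np.cos(y),np.sin(y)]);n=np.array([-d[1],d[0]])
print("along",(b-k)[:2]@d,"left",(b-k)[:2]@n)
q=lambda *a:P(*a)[:2]
for A,B in(((70,362),(395,295)),((130,240),(395,198))):
    e=q(*A,.01)-q(*B,.01);print("plate yaw",np.arctan2(e[1],e[0]))
E
python3 go.py .6209 -.0715 .36 1.7276; python3 go.py .6209 -.0715 .325 1.7276
```

```text
[0.59729105 0.06822597 0.085     ] [0.5846496  0.15339064 0.102     ]
along 0.08609393265319994 left -0.0008131232896486755
plate yaw 1.7477488948587374
plate yaw 1.7022542246620742
row [ 8.84 -0.02 -0.24] [-0.    -0.    -0.001]
row [ 8.84 -0.02  3.26] [-0.    -0.    -0.001]
```

```bash
python3 -m jog '[[4,0,0,0,0,0],[7,0,0,0,0,0],[8.8,0,1,0,0,0],[8.8,0,2.5,0,0,0],[8.8,0,3.2,0,0,0],[8.8,0,3.2,0,0,0],[8.8,0,3.2,0,0,0],[8.8,0,3.2,0,0,0]]' 0 10; python3 go.py .6198 -.0697 .309 1.7276
```

```text
time_s: 8.6
ee_pos: [0.6212, -0.072, 0.3262]
eef_rot: [3.141, 0.0, 1.727]
force: [1.2, 0.6, -0.7]
grip_width: 0.0053
grip_force: 0.0
row [ 0.25 -0.1   1.72] [ 0.001  0.    -0.001]
```

```bash
python3 -m jog '[[0.2,-0.1,1,0,0,0],[0.2,-0.1,1.7,0,0,0],[0.2,-0.1,2.5,0,0,0],[0.2,-0.1,3.5,0,0,0],[0.2,-0.1,4.5,0,0,0],[0.1,-0.1,5.5,0,0,0],[0,-0.1,6.3,0,0,0],[-0.1,-0.1,7,0,0,0]]';python3 -m jog '[[-0.1,0,0.5,0,0,0],[-0.2,0,0.9,0,0,0],[-0.2,0,1.1,0,0,0],[-0.2,0,1.1,0,0,0],[-0.2,0,1.1,0,0,0]]'
```

```text
time_s: 9.4
ee_pos: [0.6204, -0.0727, 0.2556]
eef_rot: [3.14, 0.001, 1.728]
force: [0.5, 1.1, 6.3]
grip_width: 0.0006
grip_force: 3.3
time_s: 9.9
ee_pos: [0.6207, -0.074, 0.2448]
eef_rot: [3.141, -0.001, 1.728]
force: [-0.9, 2.5, 5.8]
grip_width: 0.0004
grip_force: 2.9
```

```bash
python3 -m jog '[[0,0,0.1,0,0,0],[0,0,0.2,0,0,0],[0,0,0.2,0,0,0],[0,0,0.2,0,0,0]]'
python3 - <<'E'
from h import *
ims=[]
for n in("top","side"):
    c=ctrl.camera(n);p=proj(c,[.60,.08,.085]).astype(int);print(n,p-[40,50])
    ims.append(cv2.resize(c["img"][p[1]-50:p[1]+50,p[0]-40:p[0]+40],(400,500),interpolation=cv2.INTER_CUBIC))
cv2.imwrite("pics/down1.png",np.hstack(ims))
E
```

```text
time_s: 10.3
ee_pos: [0.6207, -0.074, 0.2435]
eef_rot: [3.141, -0.001, 1.728]
force: [-2.5, 3.8, 12.4]
grip_width: 0.0007
grip_force: 5.7
top [227 160]
side [228 157]
```

View pics/down1.png

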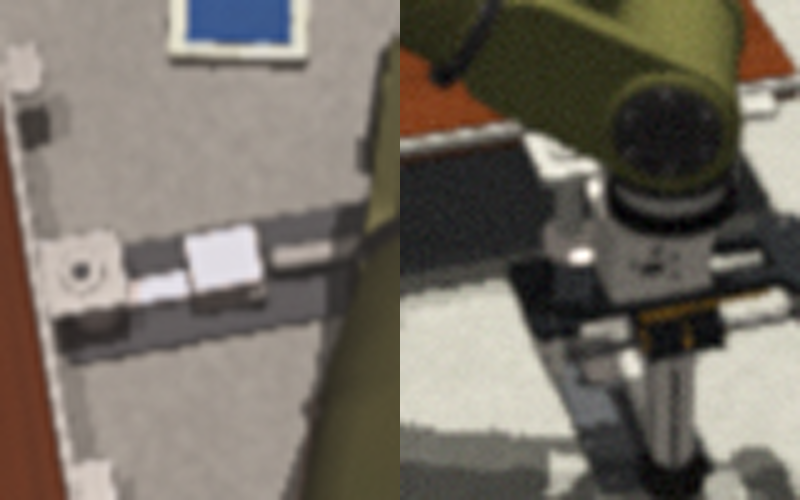

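The platform is raised, with the boss now at (82,270) in the crop. The jack hasn't moved, and the force rose to 12 N at the stop. Next is the return stroke.

```bash
python3 -m jog '[[0.1,0,-1.2,0,0,0],[0.2,0,-2.4,0,0,0],[0.3,0,-3.6,0,0,0],[0.3,0,-4.8,0,0,0],[0.3,0,-6,0,0,0],[0.3,0,-7.2,0,0,0],[0.3,0,-8.2,0,0,0],[0.3,0,-8.5,0,0,0]]'; python3 -m jog '[[0,0,0,0,0,0],[0,0,0,0,0,0],[0,0,0,0,0,0],[0,0,0,0,0,0],[0,0,0,0,0,0]]'
python3 - <<'E'
from h import *
c=ctrl.camera("top");ims=[]
cv2.imwrite("pics/up.png",cv2.resize(c["img"][150:270,220:340],(600,600),interpolation=cv2.INTER_CUBIC))
E
```

```text
time_s: 11.2
ee_pos: [0.6202, -0.0716, 0.3292]
eef_rot: [3.14, 0.001, 1.728]
force: [0.5, 0.0, -0.3]
grip_width: 0.0006
grip_force: 0.0
time_s: 11.7
ee_pos: [0.6201, -0.0714, 0.3276]
eef_rot: [-3.141, -0.0, 1.728]
force: [0.3, 0.6, 0.2]
grip_width: 0.0005
grip_force: 0.0
```

View pics/up.png

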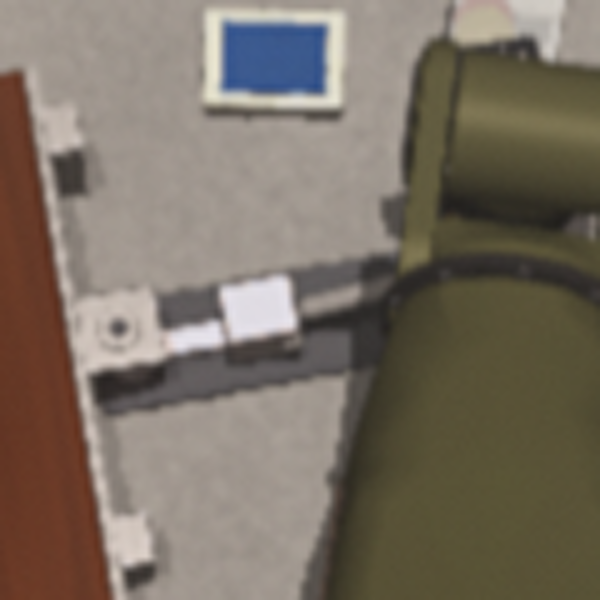

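The boss is back at (119,327), which is pixel (243.8,215.4), its sagged position, and the jack hasn't moved. Now the second stroke.

```bash
python3 -m jog '[[0,0,1.2,0,0,0],[0,0,2,0,0,0],[0,0,3,0,0,0],[0,0,4,0,0,0],[0,0,5,0,0,0],[-0.1,0,6,0,0,0],[-0.2,0,6.8,0,0,0],[-0.3,0,7.5,0,0,0]]';python3 -m jog '[[0,0,0.5,0,0,0],[0,0,0.8,0,0,0],[0,0,1,0,0,0],[0,0,1,0,0,0],[0,0,1,0,0,0],[0,0,1,0,0,0]]'
```

```text
time_s: 12.55
ee_pos: [0.6207, -0.0745, 0.2525]
eef_rot: [3.141, 0.0, 1.728]
force: [0.1, 3.0, 6.8]
grip_width: 0.0003
grip_force: 3.3
time_s: 13.15
ee_pos: [0.6207, -0.0743, 0.2435]
eef_rot: [3.14, 0.0, 1.728]
force: [-2.1, 1.1, 12.1]
grip_width: 0.0006
grip_force: 5.7
```

The second stroke ended at the same depth (0.2435) and force (12 N) as the first. I'm checking the platform and jack numerically before handing in.

```bash
python3 -m jog '[[0,0,0,0,0,0],[0,0,0,0,0,0],[0,0,0,0,0,0]]'
python3 - <<'E'
from h import *
c=ctrl.camera("top")["img"];r=cv2.imread("pics/down1.png")[:,:330]
a=cv2.resize(c[160:260,227:307],(400,500),interpolation=cv2.INTER_CUBIC)[:,:330]
u=cv2.imread("pics/placed.png")[:,:330]
print("diff to stroke1 down",cv2.absdiff(a,r).mean(),"to sagged",cv2.absdiff(a,u).mean())
E
```

```text
time_s: 13.45
ee_pos: [0.6207, -0.0744, 0.2435]
eef_rot: [3.14, 0.0, 1.728]
force: [-2.9, -0.2, 12.5]
grip_width: 0.0005
grip_force: 5.7
diff to stroke1 down 0.5912 to sagged 6.964808080808081
```

```bash
python3 -c "
from station import ctrl
print(ctrl.hand_in())"
```

```text
the job is handed in; nothing more can be done
None
```

The job is handed in, verdict not shown: the jack's saddle measured within about 2 mm of the lift point, the handle was pumped down, up and down again, and the arm is holding it on its stop at about 12 N with the platform raised as on the first stroke.

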